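# Charge the sample mill's grinding jar

### The job

Wind the mill's handwheel (its red crank handle goes counter-clockwise) until the carriage with the steel grinding jar touches the red stop. Then pour all six white balls from the orange cup into the jar and stand the empty cup upright on the bench again, leaving the carriage against the stop and the beaker, bottle and jar lid where they are.

Things in the scene. Friction and masses are not known exactly. Their poses are not given: they have to be found in the camera images.
- carriage (a joint): Slide that carries the grinding jar, in m: 0 = nearest the handwheel, 0.110 = its yellow front edge touches the red bumper of the stop. Driven only by the handwheel: 60 mm per turn. It moves along the mill's own -y
- wheel (a joint): Angle of the handwheel, rad: grows counter-clockwise seen from above; the carriage advances 0.00955 m per rad. It turns with some friction and stays where it is left; at 11.52 rad the slide is against the stop and it turns no further
- mill: Loading slide of a bench mill: cream bed 170 mm (x) by 440 mm (y), 28 mm high, fixed. Origin under its middle. At the +y end a cream gear case (140 x 130 mm, top at 90 mm) with the black handwheel flat on top; at the -y end the blue-grey stop block (73 mm high) with a red bumper; between them the dark carriage (130 x 120 mm) with the steel jar
- wheel_hub (a point): Top centre of the handwheel's hub, on its vertical axis, 122 mm above the bench. The wheel is 125 mm across, its rim's top at about 120 mm
- crank_top (a point): Top centre of the upright red crank handle on the handwheel's rim: a round handle 24 mm across and 56 mm tall (from 121 to 177 mm above the bench), 55 mm from the wheel's axis. The handle spins freely about its own axis, so a gripper can hold it and go round without turning
- jar_in (a point): Centre of the inner floor of the open steel grinding jar fixed on the carriage, 53 mm above the bench; inner radius 44 mm at the floor and 58 mm at the rim; axes as the mill's
- jar_rim (a point): Centre of the jar's mouth, 110 mm above the bench; outer radius 62 mm at the rim
- cup: Loose orange straight-sided cup, 66 mm across outside, 80 mm tall, walls 3.5 mm, floor 5 mm, about 120 g, standing on the bench and holding the six balls. Origin at the centre of its underside, z up through its mouth
- ball0_center (a point): Centre of a white ceramic grinding ball, 18 mm across, about 12 g, at the start in the orange cup
- ball1_center (a point): Centre of a white ceramic grinding ball, 18 mm across, about 12 g, at the start in the orange cup
- ball2_center (a point): Centre of a white ceramic grinding ball, 18 mm across, about 12 g, at the start in the orange cup
- ball3_center (a point): Centre of a white ceramic grinding ball, 18 mm across, about 12 g, at the start in the orange cup
- ball4_center (a point): Centre of a white ceramic grinding ball, 18 mm across, about 12 g, at the start in the orange cup
- ball5_center (a point): Centre of a white ceramic grinding ball, 18 mm across, about 12 g, at the start in the orange cup
- beaker: Bystander: loose empty white beaker, 68 mm across at the rim, 75 mm tall, origin at the centre of its underside
- bottle: Bystander: loose white bottle with a blue cap, 66 mm across, 160 mm tall, origin at the centre of its underside
- jarlid: Bystander: the jar's loose steel lid, 120 mm across, 12 mm thick, with a knob up to 30 mm, lying on the bench, origin at the centre of its underside
Not all that is in view belongs to the job. Of the things shaped like the cup, the orange one is meant.

How it is judged:
On the way, in this order (a step that is already met when the one before it is completed fails the run):
1. the carriage is wound up to the stop (within 2 mm) (value of joint carriage above 0.108 m), for 0.2 s.
2. with the carriage at the stop, all six balls are in the jar (value of joint carriage above 0.108 m and horizontal distance between each of ball0_center, ball1_center, ball2_center, ball3_center, ball4_center, ball5_center and jar_in below 0.055 m and z of ball0_center in the frame of jar_in between 0 and 0.05 m and z of ball1_center in the frame of jar_in between 0 and 0.05 m and z of ball2_center in the frame of jar_in between 0 and 0.05 m and z of ball3_center in the frame of jar_in between 0 and 0.05 m and z of ball4_center in the frame of jar_in between 0 and 0.05 m and z of ball5_center in the frame of jar_in between 0 and 0.05 m), for 0.2 s.
At the end, for the whole second after the job is handed in: The carriage is within 2 mm of the stop, all six ball centres are inside the jar (within 55 mm of its axis, less than 50 mm above its floor), the cup stands upright (within 0.08 rad) and still directly on the bench, and beaker, bottle and jar lid are within 30 mm of where they started (all of step 2 and angle between cup's own z axis and vertical below 0.08 rad and height (world z) of cup between -0.005 and 0.005 m and linear speed of cup below 0.02 m/s and distance of each of beaker, bottle, jarlid from where it was at the start of the episode below 0.03 m); the robot touches nothing.
It fails at once if the beaker is moved more than 30 mm (distance of beaker from where it was at the start of the episode above 0.03 m).
It fails at once if the bottle is moved more than 30 mm (distance of bottle from where it was at the start of the episode above 0.03 m).
It fails at once if the jar lid is moved more than 30 mm (distance of jarlid from where it was at the start of the episode above 0.03 m).
It also fails if it takes over 72 s, if anything falls off the work surface, if the arm or the gripper's body presses on something with over 40 N, if the wrist force passes 120 N, or if a joint passes its speed limit or range.

### The arm

A 7-joint arm with a two-finger parallel gripper is mounted at the origin on the work surface. World frame = base frame: x ahead of the robot, y to its left, z up, the work surface at z = 0. Lengths are in m, angles in rad, forces in N, time in s.
With the tool pointing down it reaches from about 0.4 to 0.85 m from the base axis. Payload 4.5 kg.
Tool frame: the origin (TCP) lies at the very end of the fingers, on their centre line; the grasp point (between the pads) lies 19 mm behind it; z points along the fingers, y is the line along which they close (so a half turn about z gives the same grasp; the last joint's range is limited). The gripper opens to 88 mm and grips with 3 to 60 N. Pads are 18 mm wide; open, the fingers measure 123 mm over their backs; the gripper's body (75 mm by 187 mm) begins 45 mm behind the grasp point.
Start: joints at [1.192, 0.689, -0.195, 1.565, 0.157, 0.902, -0.215], TCP at [0.251, -0.573, 0.239] pointing down, gripper open.
Joint ranges: [-3.01, 3.01], [-0.46, 2.08], [-1.47, 1.51], [0.13, 2.56], [-1, 4.14], [0.04, 2.09], [-2.66, 2.66]. Speed limits (rad/s): [2.57, 2.57, 3.14, 3.14, 3.14, 3.14, 3.14].

### API

Orientations are given as a unit quaternion [x, y, z, w].
In Python, from plant import r gives the robot as it stands. The module is installed in compiled form; this text tells all that it offers.
- The arm moves only by the shell command python3 -m pendant 'ROWS' [FORCE]. ROWS is JSON, one flat list of numbers, 7 for each row, row after row: the opening, from 0 (shut) to 1 (fully open), then the shift along the tool's x, y, z scaled (see below), then the turn, a rotation vector about the tool's x, y, z scaled (see below). A call has 1 to 12 rows; each row is the pose to reach, as a shift and turn from the pose commanded when the call began, along the tool's axes at that moment; what a row does not reach only later rows make up. The controller multiplies each number of a shift by 0.15 m and each number of a turn by pi/2 rad. A row lasts 1/10 s, in which the tool goes at most 50 mm and 8.59 degrees, less where a joint would pass 70% of its speed; a pose out of reach is approached as far as the arm can. A call with a number of a shift or a turn outside -1 to 1 is refused whole. A call with a gripper value outside its range is refused whole. The fingers move at their own pace and stop on an object; FORCE is the grip in N (left out, the last holds). Time passes only in rows, so rows that repeat a pose let the fingers close. It gives the time, the measured TCP pose, the force, the opening and the grip force at its end, in the units of the state.
- r.get_state(): the state, without advancing time (a new reading comes with each control period).
- r.snapshot(name): name is "scene" or "top" or "wrist"; returns a dict with "img" (400x640x3 uint8, red, green, blue), "mtx" (3x3 intrinsics, pixels), "k1" (the pictures are not rectified: a ray, as slopes to the right and down, at radius r is drawn at 1 + k1 r^2 times it, then the intrinsics apply), "cam_to_world" (4x4, takes a point from camera to world coordinates). Camera axes: x right, y up, looking along -z (the intrinsics and any distortion apply to the point x, -y, -z); pixel columns grow to the right and rows downward; lengths in m; the calibration is good to about 2 mm. A picture is of the moment at which its call begins. There is no depth.
- r.finish_job(): hands the job in; it is judged then, once.
The state is a dict: "clock": time; "q": joint angles; "qd": joint speeds; "joint_torque": joint torques, N m; "tool_pos": TCP position; "eef_rot": TCP orientation; "contact_force": force on the tool from outside, world axes, zero at the start; "moment": the same for the moment, N m; "opening": opening from 0.0 (shut) to 1.0 (fully open); "finger_force": force on a finger pad.
Only numpy, scipy, OpenCV 4.12 (cv2) and the standard library are available. Lean on these libraries where they do the work, as an engineer would, in place of code of your own. Each camera call takes 0.05 s, during which the arm holds its last target. There are 200 camera calls.

## Working session

There is one attempt and no reset: what is moved stays moved. The work goes in short steps, Python scripts to look and compute and a shell command to move; the robot and the scene stay as the last step left them, time stands still between calls to the robot, and variables do not carry over. Pictures are saved under pics/ and viewed, at most 13 in all, crops included, and the job is handed in when it is done.

```bash
mkdir -p pics; cat > h.py <<'E'
import numpy as np, cv2
from plant import r
from scipy.spatial.transform import Rotation as R
def snap(n,f=None):
    s=r.snapshot(n)
    if f: cv2.imwrite('pics/'+f,s['img'][:,:,::-1])
    return s
def ray(s,u,v):
    d=np.array([s['k1'],0,0,0,0],float) 
    p=cv2.undistortPoints(np.array([[[u,v]]],float),np.array(s['mtx'],float),d)[0,0]
    T=np.array(s['cam_to_world']); return T[:3,3],T[:3,:3]@np.array([p[0],-p[1],-1])
def onz(s,u,v,z):
    o,d=ray(s,u,v); return o+d*(z-o[2])/d[2]
def proj(s,P):
    T=np.array(s['cam_to_world']); c=T[:3,:3].T@(np.array(P)-T[:3,3]); a=c[0]/-c[2]; b=-c[1]/-c[2]
    k=1+s['k1']*(a*a+b*b); M=np.array(s['mtx']); return M[0,0]*a*k+M[0,2],M[1,1]*b*k+M[1,2]
def blobs(s,lo,hi,amin=30):
    h=cv2.cvtColor(s['img'],cv2.COLOR_RGB2HSV); m=cv2.inRange(h,np.array(lo),np.array(hi))
    n,_,st,c=cv2.connectedComponentsWithStats(m)
    return [(c[i].round(1).tolist(),st[i].tolist()) for i in range(1,n) if st[i][4]>amin],m
E
python3 - <<'E'
from h import *
for n in ('scene','top'):
    s=snap(n,n+'1.png'); print(n,s['k1'],np.array(s['cam_to_world']).round(3).tolist())
    print('or',blobs(s,(6,120,90),(22,255,255))[0]); print('red',blobs(s,(0,130,80),(5,255,255))[0]+blobs(s,(172,130,80),(180,255,255))[0])
st=r.get_state(); print(st)
E
```

```text
scene 0.017980626123680683 [[-0.771, -0.541, 0.335, 0.824], [0.636, -0.645, 0.424, 0.431], [-0.014, 0.54, 0.842, 1.049], [0.0, 0.0, 0.0, 1.0]]
or [([519.0, 7.0], [510, 1, 22, 14, 77]), ([395.9, 283.0], [385, 267, 26, 34, 432]), ([181.9, 275.1], [175, 271, 13, 9, 56])]
red [([248.8, 161.3], [245, 158, 8, 8, 40]), ([292.4, 238.4], [288, 231, 10, 16, 123])]
top 0.03566243561539896 [[-0.023, 0.982, -0.186, 0.258], [-1.0, -0.021, 0.014, -0.03], [0.01, 0.186, 0.983, 1.198], [0.0, 0.0, 0.0, 1.0]]
or [([204.2, 216.6], [189, 203, 32, 28, 482])]
red [([288.4, 148.4], [284, 142, 10, 14, 105]), ([420.0, 188.1], [417, 184, 6, 9, 41])]
{'clock': 0.1, 'q': array([ 1.19180364,  0.68990655, -0.19448794,  1.56623104,  0.15729178,
        0.90252335, -0.21510235]), 'qd': array([-0.0012402 , -0.00231125,  0.00017516, -0.00220072,  0.00037558,
       -0.00132303, -0.0001011 ]), 'joint_torque': array([-3.23245040e-03, -5.28501749e+01, -1.27171285e+00, -1.53839314e+01,
       -5.26875362e-02,  1.92422543e-03,  3.47403761e-05]), 'tool_pos': array([ 0.25044486, -0.57200186,  0.23798781]), 'eef_rot': array([ 9.78771034e-01,  2.04955015e-01, -2.39616832e-04, -8.05329929e-04]), 'contact_force': array([ 0.63393282,  0.03841423, -0.8880907 ]), 'moment': array([-0.03270208, -0.02293084, -0.00286157]), 'finger_force': 0.0, 'opening': 1.0016200269792765}
```

View pics/scene1.png

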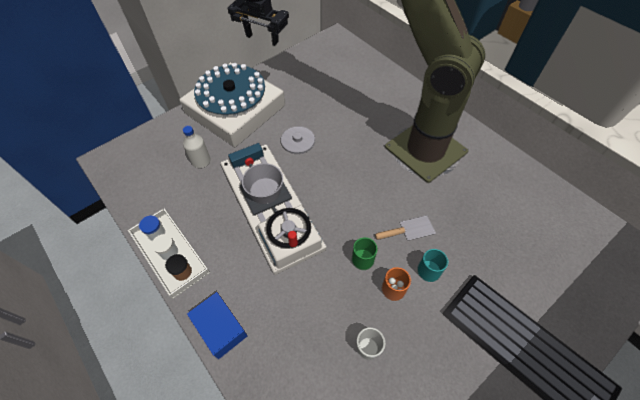

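View pics/top1.png

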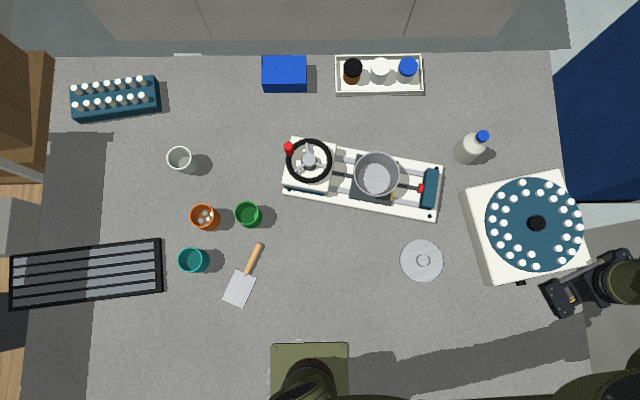

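Top view: wheel around (309,160), crank (288,148), orange cup (204,217), jar (376,174), bumper (420,188), lid (422,261), bottle (470,148), beaker (179,158). The scene view agrees.

```bash
python3 - <<'E'
from h import *
s=snap('top'); c=snap('scene')
def tri(a,b):
    o1,d1=ray(s,*a);o2,d2=ray(c,*b); A=np.stack([d1,-d2],1); t=np.linalg.lstsq(A,o2-o1,rcond=None)[0]
    p,q=o1+d1*t[0],o2+d2*t[1]; return ((p+q)/2).round(4),np.linalg.norm(p-q).round(4)
# wheel rim: black pixels in window
def ell(s,win,lo,hi):
    h=cv2.cvtColor(s['img'],cv2.COLOR_RGB2HSV); m=cv2.inRange(h,np.array(lo),np.array(hi)); w=np.zeros_like(m); x0,y0,x1,y1=win; w[y0:y1,x0:x1]=m[y0:y1,x0:x1]
    ct=max(cv2.findContours(w,0,2)[0],key=cv2.contourArea); return cv2.fitEllipse(cv2.convexHull(ct)),ct
for n,(S,w) in {'top':(s,(280,133,338,190)),'scene':(c,(260,200,316,252))}.items():
    e,_=ell(S,w,(0,0,0),(180,255,60)); print(n,'rim',np.round(e[0],1),np.round(e[1],1),onz(S,*e[0],.115).round(4))
rt=blobs(s,(0,130,80),(5,255,255))[0]
# top extremity of crank: print red mask pixels for both
for S,w in((s,(280,138,300,160)),(c,(284,226,304,250))):
    h=cv2.cvtColor(S['img'],cv2.COLOR_RGB2HSV)
    m=(((h[...,0]<7)|(h[...,0]>172))&(h[...,1]>120)&(h[...,2]>60))
    print(w)
    for y in range(w[1],w[3]): print(y,' '.join('%3d'%(h[y,x,2] if m[y,x] else 0) for x in range(w[0],w[2])))
for n,S,w in(('top',s,(180,190,222,235)),('scene',c,(375,255,420,305))):
    e,ct=ell(S,w,(4,110,60),(24,255,255)); print('cup',n,np.round(e[0],1),np.round(e[1],1), onz(S,*e[0],.06).round(4)); print(cv2.boundingRect(ct))
for S,w,n in((s,(180,195,225,240),'a'),(c,(375,255,420,305),'b'),(s,(265,120,455,235),'c')):
    im=S['img'][w[1]:w[3],w[0]:w[2],::-1]; k=4 if n=='c' else 12
    cv2.imwrite(f'pics/crop_{n}.png',cv2.resize(im,None,fx=k,fy=k,interpolation=cv2.INTER_CUBIC))
E
```

```text
top rim [308.8 160.5] [43.9 45.7] [ 0.5753 -0.0113  0.115 ]
scene rim [288.  227.4] [39.7 44.5] [ 0.5792 -0.0103  0.115 ]
(280, 138, 300, 160)
138   0   0   0   0   0   0   0   0   0   0   0   0   0   0   0   0   0   0   0   0
139   0   0   0   0   0   0   0   0   0   0   0   0   0   0   0   0   0   0   0   0
140   0   0   0   0   0   0   0   0   0   0   0   0   0   0   0   0   0   0   0   0
141   0   0   0   0   0   0   0   0   0   0   0   0   0   0   0   0   0   0   0   0
142   0   0   0   0   0   0 203 216 221 208   0   0   0   0   0   0   0   0   0   0
143   0   0   0   0   0 215 232 234 232 233 225 182   0   0   0   0   0   0   0   0
144   0   0   0   0 202 233 232 234 231 233 233 214   0   0   0   0   0   0   0   0
145   0   0   0   0 225 237 237 235 232 233 237 219 150   0   0   0   0   0   0   0
146   0   0   0   0 222 237 235 235 234 233 237 223 144   0   0   0   0   0   0   0
147   0   0   0   0 203 235 237 237 236 236 234 196 132  68   0   0   0   0   0   0
148   0   0   0   0 159 211 234 236 236 230 215 153 115  68   0   0   0   0   0   0
149   0   0   0   0   0 142 197 2
[... 2379 characters left out ...]
 121 124 124 120  83   0   0   0   0   0   0
244   0   0   0   0   0  68  95 108 116 120 124 124 114  67   0   0   0   0   0   0
245   0   0   0   0   0   0  84 107 115 120 122 119  93   0   0   0   0   0   0   0
246   0   0   0   0   0   0   0  88 102 107 109 107   0   0   0   0   0   0   0   0
247   0   0   0   0   0   0   0   0   0   0   0   0   0   0   0   0   0   0   0   0
248   0   0   0   0   0   0   0   0   0   0   0   0   0   0   0   0   0   0   0   0
249   0   0   0   0   0   0   0   0   0   0   0   0   0   0   0   0   0   0   0   0
cup top [204.3 216.7] [25.2 32.4] [0.4395 0.2743 0.06  ]
(189, 203, 32, 28)
cup scene [395.7 283.2] [27. 34.] [0.4465 0.2795 0.06  ]
(382, 267, 29, 34)
```

View pics/crop_c.png

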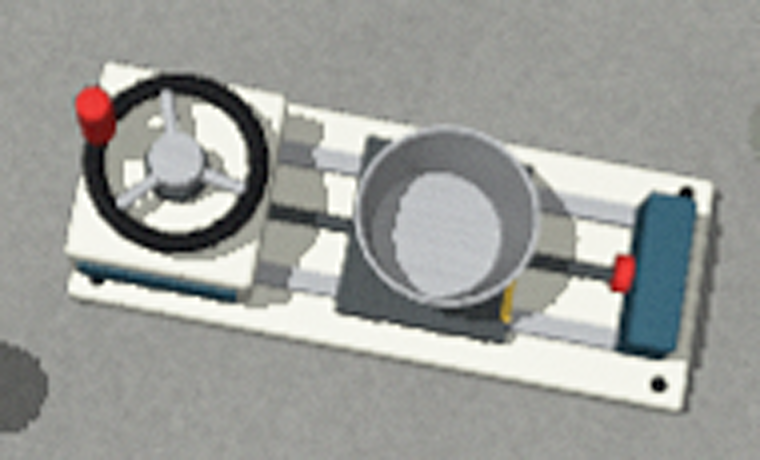

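View pics/crop_a.png

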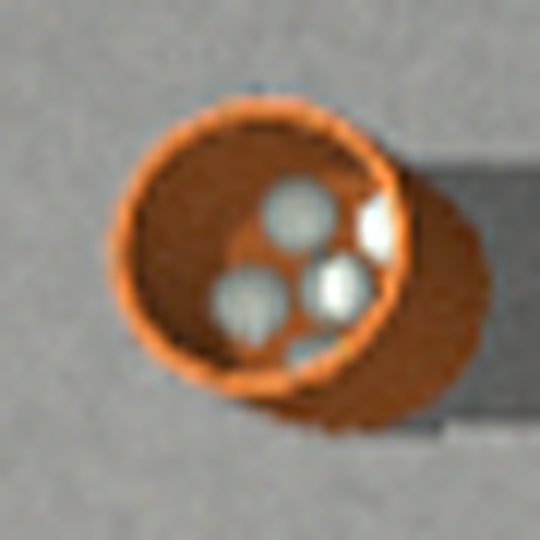

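Crop: hub at about (308.5,160), crank top (287.7,145.6), jar mouth (377,174), bumper (420,188); cup mouth centre at (201.4,215.4) with the balls lying loose inside.

```bash
python3 - <<'E'
from h import *
s=snap('top'); c=snap('scene')
def tri(a,b):
    o1,d1=ray(s,*a);o2,d2=ray(c,*b); A=np.stack([d1,-d2],1); t=np.linalg.lstsq(A,o2-o1,rcond=None)[0]
    p,q=o1+d1*t[0],o2+d2*t[1]; return ((p+q)/2).round(4),np.linalg.norm(p-q).round(4)
f=lambda x,y:(265+x/4-.4,120+y/4-.4)
ck=onz(s,287.7,145.6,.177); print('crank',ck, onz(c,291.7,234.3,.177),tri((287.7,145.6),(291.7,234.3)))
hub=onz(s,*f(174,160),.122); print('hub',hub,'dist',np.linalg.norm(ck-hub*[1,1,0]-[0,0,.177]))
print('jar',onz(s,*f(449,216),.11)); print('cup',onz(s,201,215,.08))
C=[onz(s,*f(*p),.028) for p in((715,182),(687,408),(70,298))]
print(C); d=C[2]-C[1]; print('len',np.linalg.norm(d),'yaw of +y',np.arctan2(d[1],d[0])); d=C[0]-C[1]; print(np.linalg.norm(d),np.arctan2(d[1],d[0]))
print('lid',onz(s,422,261,.01),'beaker',onz(s,179,157,.075),'green',onz(s,248,213,.08),'teal',onz(s,193,259,.08),'bottlecap',onz(s,483,136,.16))
# cup rim by two views: rim ellipses from contours of bright orange
for n,S,w in(('top',s,(180,190,222,235)),('scene',c,(375,255,420,305))):
    h=cv2.cvtColor(S['img'],cv2.COLOR_RGB2HSV); m=cv2.inRange(h,np.array((4,100,165)),np.array((24,255,255))); z=np.zeros_like(m); z[w[1]:w[3],w[0]:w[2]]=m[w[1]:w[3],w[0]:w[2]]
    p=cv2.findNonZero(z); e=cv2.fitEllipse(cv2.convexHull(p)); print(n,e,onz(S,*e[0],.08))
E
```

```text
crank [0.59704763 0.03994118 0.177     ] [0.59999942 0.04062275 0.177     ] (array([0.5987, 0.0397, 0.1736]), np.float64(0.0014))
hub [ 0.57582942 -0.0096191   0.122     ] dist 0.053911356075104035
jar [ 0.53724572 -0.19083363  0.11      ]
cup [0.44096966 0.27785494 0.08      ]
[array([ 0.57924855, -0.39399072,  0.028     ]), array([ 0.41695792, -0.3622712 ,  0.028     ]), array([0.50419287, 0.06705847, 0.028     ])]
len 0.43810261608084594 yaw of +y 1.3703365591549168
0.16536135544776737 -0.19301569944937325
lid [ 0.30986336 -0.31934837  0.01      ] beaker [0.60356491 0.34352153 0.075     ] green [0.44366938 0.15369998 0.08      ] teal [0.32549578 0.29477866 0.08      ] bottlecap [ 0.61787266 -0.45986885  0.16      ]
top ((201.08966064453125, 215.04299926757812), (23.756935119628906, 25.27149200439453), 43.380149841308594) [0.44084887 0.27761536 0.08      ]
scene ((397.9346923828125, 278.80316162109375), (22.941572189331055, 25.80159568786621), 123.5338134765625) [0.44112895 0.27790366 0.08      ]
```

```bash
P='python3 -m pendant'
$P '[1,1,-1,0,0,0,0.2628,1,1,-1,0,0,0,0.2628,1,1,-1,0,0,0,0.2628,1,1,-1,0,0,0,0.2628,1,1,-1,0,0,0,0.2628,1,1,-1,0,0,0,0.2628]'
$P '[1,0.9,-1,0,0,0,0,1,0.9,-1,0,0,0,0,1,0.9,-1,0,0,0,0,1,0.9,-1,0,0,0,0,1,0.9,-1,0,0,0,0]'
python3 -c "
from h import *
s=r.get_state();print(s['tool_pos'],R.from_quat(s['eef_rot']).as_matrix().round(3).tolist(),s['q'].round(2))"
```

```text
clock: 0.9
tool_pos: [0.3293, -0.373, 0.239]
eef_rot: [1.0, 0.002, 0.0, -0.0]
contact_force: [0.2, -0.3, 1.0]
opening: 0.998
finger_force: 0.0
clock: 1.4
tool_pos: [0.4688, -0.2203, 0.2388]
eef_rot: [1.0, 0.005, 0.003, -0.001]
contact_force: [-0.5, 0.1, -0.1]
opening: 0.998
finger_force: 0.0
[ 0.46881085 -0.2203375   0.2387984 ] [[1.0, 0.009, 0.005], [0.009, -1.0, 0.002], [0.005, -0.002, -1.0]] [ 0.38  0.55 -0.04  1.89  0.03  0.7  -1.24]
```

```bash
P='python3 -m pendant'
$P '[1,0.86,-1,0,0,0,0,1,0.86,-1,0,0,0,0,1,0.86,-1,0,0,0,0,1,0.86,-1,0,0,0,0,1,0.86,-1,0,0,0,0]'
$P '[1,0,-0.73,0.1,0,0,0,1,0,-0.73,0.1,0,0,0,1,0,-0.73,0.1,0,0,0,1,0,-0.73,0.1,0,0,0,1,0,-0.73,0.1,0,0,0]'
python3 -c "
from h import *
w=snap('wrist','w1.png');print(proj(w,[.598,.040,.177]))
s=r.get_state();print(s['tool_pos'],R.from_quat(s['eef_rot']).as_matrix().round(3).tolist(),s['q'].round(2))"
```

```text
clock: 1.9
tool_pos: [0.5969, -0.0694, 0.2384]
eef_rot: [1.0, 0.004, 0.002, -0.002]
contact_force: [-1.5, 1.0, 0.4]
opening: 0.999
finger_force: 0.0
clock: 2.4
tool_pos: [0.5925, 0.0308, 0.2238]
eef_rot: [1.0, -0.002, 0.0, 0.001]
contact_force: [-0.2, -0.3, -0.1]
opening: 0.998
finger_force: 0.0
(np.float64(302.677081123027), np.float64(215.85694596498084))
[0.59245684 0.0304415  0.22387615] [[1.0, -0.005, 0.001], [-0.005, -1.0, -0.003], [0.001, 0.003, -1.0]] [-0.14  0.66  0.01  1.69 -0.    0.79 -1.7 ]
```

View pics/w1.png

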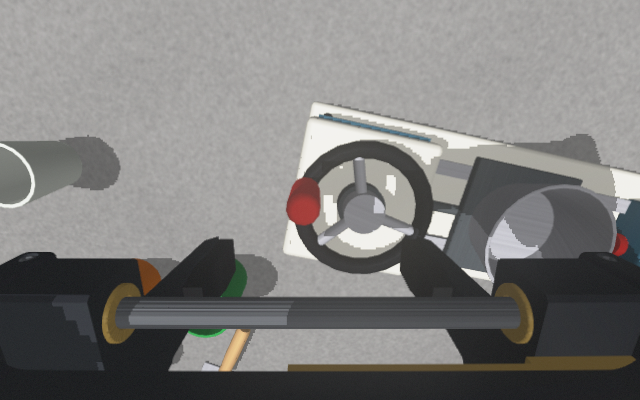

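Wrist view: crank top disc around (305,206), hub at (363,211), so the earlier estimate is close; refining from this view.

```bash
python3 -c "
from h import *
w=snap('wrist')
b,m=blobs(w,(0,120,60),(8,255,255)); print(b)
h=cv2.cvtColor(w['img'],cv2.COLOR_RGB2HSV)
for y in range(172,230,3): print(y,h[y,280:330:3,2]*(m[y,280:330:3]>0))
print(onz(w,305,206,.177),onz(w,363,211,.122))
h2=cv2.inRange(h,np.array((0,0,0)),np.array((180,255,55)));z=np.zeros_like(h2);z[130:276,285:440]=h2[130:276,285:440]
e=cv2.fitEllipse(cv2.convexHull(max(cv2.findContours(z,0,2)[0],key=cv2.contourArea)));print(e,onz(w,*e[0],.115))
print(r.get_state()['tool_pos'])"
```

```text
[([302.6, 202.3], [286, 178, 33, 47, 1208]), ([619.8, 244.7], [612, 233, 16, 23, 238])]
172 [0 0 0 0 0 0 0 0 0 0 0 0 0 0 0 0 0]
175 [0 0 0 0 0 0 0 0 0 0 0 0 0 0 0 0 0]
178 [  0   0   0   0   0   0   0   0 120 110   0   0   0   0   0   0   0]
181 [  0   0   0   0   0   0 132 123 118 115 115   0   0   0   0   0   0]
184 [  0   0   0   0   0 137 128 115 115 114 112   0   0   0   0   0   0]
187 [  0   0   0   0 144 133 115 114 114 113 112 111 112   0   0   0   0]
190 [  0   0   0   0 137 111 113 112 113 114 112 110 111   0   0   0   0]
193 [  0   0   0   0 111 113 120 123 120 117 111 113 112   0   0   0   0]
196 [  0   0   0 137 122 129 134 140 139 135 130 114 112   0   0   0   0]
199 [  0   0   0 120 135 145 152 157 157 156 149 135 122   0   0   0   0]
202 [  0   0   0 130 146 158 164 164 165 163 161 155 136   0   0   0   0]
205 [  0   0   0 143 153 164 163 165 165 165 165 162 149   0   0   0   0]
208 [  0   0 122 145 164 163 164 165 164 166 166 166 159   0   0   0   0]
211 [  0   0 122 147 164 163 164 165 165 166 166 167 159   0   0   0   0]
214 [  0   0   0 145 162 164 164 165 165 167 166 168 158   0   0   0   0]
217 [  0   0   0 134 157 165 164 165 164 166 166 166 149   0   0   0   0]
220 [  0   0   0   0 145 159 163 165 165 164 163 152   0   0   0   0   0]
223 [  0   0   0   0   0 119 154 155 160 154 110   0   0   0   0   0   0]
226 [0 0 0 0 0 0 0 0 0 0 0 0 0 0 0 0 0]
229 [0 0 0 0 0 0 0 0 0 0 0 0 0 0 0 0 0]
[0.60489404 0.03794972 0.177     ] [ 0.58254297 -0.00952118  0.122     ]
((422.43768310546875, 264.759521484375), (37.600669860839844, 45.709693908691406), 56.076473236083984) [ 0.52685418 -0.06830314  0.115     ]
[0.59242971 0.03070701 0.22395921]
```

```bash
P='python3 -m pendant'
$P '[1,0.05,-0.062,0,0,0,0,1,0.05,-0.062,0.2,0,0,0,1,0.05,-0.062,0.4,0,0,0,1,0.05,-0.062,0.593,0,0,0,1,0.05,-0.062,0.593,0,0,0,1,0.05,-0.062,0.593,0,0,0]'
$P '[0.22,0,0,0,0,0,0,0.22,0,0,0,0,0,0,0.22,0,0,0,0,0,0,0.22,0,0,0,0,0,0,0.22,0,0,0,0,0,0,0.22,0,0,0,0,0,0]' 15
```

```text
clock: 3.1
tool_pos: [0.6001, 0.0436, 0.1351]
eef_rot: [1.0, -0.0, 0.0, 0.0]
contact_force: [0.8, 0.4, 0.2]
opening: 0.998
finger_force: 0.0
clock: 3.7
tool_pos: [0.5995, 0.0439, 0.1349]
eef_rot: [1.0, 0.0, 0.0, 0.0]
contact_force: [-0.6, 0.1, 0.3]
opening: 0.483
finger_force: 0.0
```

```bash
P='python3 -m pendant'
$P '[0,0,0,0,0,0,0,0,0,0,0,0,0,0,0,0,0,0,0,0,0,0,0,0,0,0,0,0]' 12; python3 -c "
from h import *
w=snap('top','t2.png'); b,m=blobs(w,(0,120,60),(8,255,255)); print(b)"
```

```text
clock: 4.1
tool_pos: [0.5993, 0.0409, 0.1347]
eef_rot: [1.0, -0.001, -0.0, 0.002]
contact_force: [0.5, -4.2, 1.1]
opening: 0.269
finger_force: 12.0
[([420.1, 187.9], [418, 184, 6, 9, 39])]
```

```bash
cat > circ.py <<'E'
import numpy as np,sys
bx,by,t0,step,n,rr,hx,hy=map(float,sys.argv[1:])
for i in range(1,int(n)+1):
    t=np.radians(t0+step*i); x=hx+rr*np.cos(t);y=hy+rr*np.sin(t)
    print(round(t0+step*i,1),round((x-bx)/.15,2),round(-(y-by)/.15,2))
E
python3 circ.py .5997 .0438 68 20 12 .0545 .579 -.0097
```

```text
88.0 -0.13 -0.01
108.0 -0.25 0.01
128.0 -0.36 0.07
148.0 -0.45 0.16
168.0 -0.49 0.28
188.0 -0.5 0.41
208.0 -0.46 0.53
228.0 -0.38 0.63
248.0 -0.27 0.69
268.0 -0.15 0.72
288.0 -0.03 0.7
308.0 0.09 0.64
```

Try the first four rows and check the force.

```bash
P='python3 -m pendant'
$P '[0,-0.13,-0.01,0,0,0,0,0,-0.25,0.01,0,0,0,0,0,-0.36,0.07,0,0,0,0,0,-0.45,0.16,0,0,0,0,0,-0.45,0.16,0,0,0,0]' 15
```

```text
clock: 4.65
tool_pos: [0.5305, 0.0187, 0.1347]
eef_rot: [1.0, -0.001, -0.001, 0.0]
contact_force: [-2.6, -2.9, -1.1]
opening: 0.266
finger_force: 15.0
```

```bash
python3 circ.py .5322 .0198 148 20 12 .0548 .579 -.0097
```

```text
168.0 -0.05 0.12
188.0 -0.05 0.25
208.0 -0.01 0.37
228.0 0.07 0.47
248.0 0.18 0.54
268.0 0.3 0.56
288.0 0.42 0.54
308.0 0.54 0.48
328.0 0.62 0.39
348.0 0.67 0.27
368.0 0.67 0.15
388.0 0.63 0.03
```

```bash
P='python3 -m pendant'
$P '[0,-0.05,0.12,0,0,0,0,0,-0.05,0.25,0,0,0,0,0,-0.01,0.37,0,0,0,0,0,0.07,0.47,0,0,0,0,0,0.18,0.54,0,0,0,0,0,0.3,0.56,0,0,0,0,0,0.42,0.54,0,0,0,0,0,0.54,0.48,0,0,0,0,0,0.62,0.39,0,0,0,0,0,0.67,0.27,0,0,0,0,0,0.67,0.15,0,0,0,0,0,0.63,0.03,0,0,0,0]' 15
python3 - <<'E'
from h import *
s=snap('top'); im=s['img'][150:225,340:440,::-1]
cv2.imwrite('pics/c2.png',cv2.resize(im,None,fx=6,fy=6,interpolation=cv2.INTER_CUBIC)); print(r.get_state()['tool_pos'],r.get_state()['contact_force'])
print('yellow',blobs(s,(18,120,90),(32,255,255),5)[0],'red',blobs(s,(0,120,60),(8,255,255),5)[0])
E
```

```text
clock: 5.85
tool_pos: [0.6276, 0.0133, 0.1347]
eef_rot: [1.0, -0.001, 0.001, 0.002]
contact_force: [-0.0, -6.7, 0.4]
opening: 0.263
finger_force: 15.0
[0.6251296  0.01792813 0.13463232] [-2.65206366 -2.49347287  5.96674269]
yellow [([409.9, 199.2], [409, 195, 3, 9, 19])] red [([420.2, 188.1], [418, 184, 6, 9, 38])]
```

View pics/c2.png

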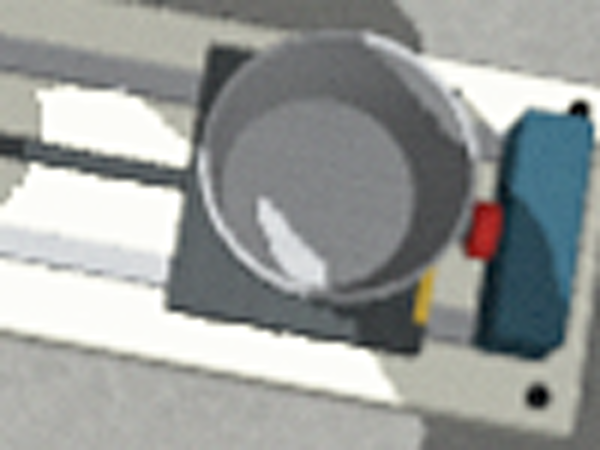

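Yellow edge is about 5–6 px (≈15 mm) from the bumper (468,230 in the crop): roughly 100° to go.

```bash
python3 circ.py .6267 .0153 28 20 8 .0548 .579 -.0097
```

```text
48.0 -0.07 -0.1
68.0 -0.18 -0.17
88.0 -0.31 -0.2
108.0 -0.43 -0.18
128.0 -0.54 -0.12
148.0 -0.63 -0.03
168.0 -0.68 0.09
188.0 -0.68 0.22
```

```bash
P='python3 -m pendant'
$P '[0,-0.07,-0.1,0,0,0,0,0,-0.18,-0.17,0,0,0,0,0,-0.31,-0.2,0,0,0,0,0,-0.43,-0.18,0,0,0,0,0,-0.43,-0.18,0,0,0,0,0,-0.43,-0.18,0,0,0,0]' 15
```

```text
clock: 6.5
tool_pos: [0.5608, 0.0426, 0.1347]
eef_rot: [1.0, 0.0, -0.002, 0.0]
contact_force: [-4.0, 1.4, 3.5]
opening: 0.266
finger_force: 15.0
```

```bash
P='python3 -m pendant'
$P '[0,-0.06,0.02,0,0,0,0,0,-0.11,0.06,0,0,0,0,0,-0.11,0.06,0,0,0,0,0,-0.11,0.06,0,0,0,0]' 15
$P '[0,-0.05,0.05,0,0,0,0,0,-0.09,0.09,0,0,0,0,0,-0.09,0.09,0,0,0,0,0,-0.09,0.09,0,0,0,0]' 15
```

```text
clock: 6.9
tool_pos: [0.5439, 0.0358, 0.1345]
eef_rot: [1.0, 0.002, -0.002, -0.001]
contact_force: [-5.3, 0.5, 3.6]
opening: 0.025
finger_force: 2.1
clock: 7.3
tool_pos: [0.5324, 0.0191, 0.1349]
eef_rot: [1.0, -0.001, 0.0, 0.0]
contact_force: [0.4, 0.2, 0.2]
opening: 0.004
finger_force: 0.0
```

The fingers slipped off the handle, maybe because the stop was reached. I'll raise the tool and look.

```bash
P='python3 -m pendant'
$P '[0,0,0,-0.6,0,0,0,0.6,0,0,-0.6,0,0,0,0.6,0,0,-0.6,0,0,0,1,0,0,-0.6,0,0,0,1,0,0,-0.6,0,0,0]' 15
python3 - <<'E'
from h import *
s=snap('top'); print('yellow',blobs(s,(18,120,90),(32,255,255),5)[0],'red',blobs(s,(0,120,60),(8,255,255),5)[0])
w=snap('wrist'); print(blobs(w,(0,120,60),(8,255,255))[0])
a=cv2.resize(s['img'][150:225,340:440,::-1],None,fx=4,fy=4,interpolation=cv2.INTER_CUBIC); b=cv2.resize(w['img'][:,:,::-1],(480,300))
cv2.imwrite('pics/c3.png',np.hstack([a,b])[:,:800]); print(r.get_state()['tool_pos'])
E
```

```text
clock: 7.8
tool_pos: [0.5313, 0.0199, 0.2238]
eef_rot: [1.0, 0.0, -0.001, 0.0]
contact_force: [0.2, -0.3, -0.1]
opening: 0.343
finger_force: 0.0
yellow [([414.6, 200.5], [413, 197, 4, 8, 18])] red []
[([283.2, 166.0], [264, 145, 38, 42, 1213])]
[0.5311414  0.01985884 0.22347388]
```

View pics/c3.png

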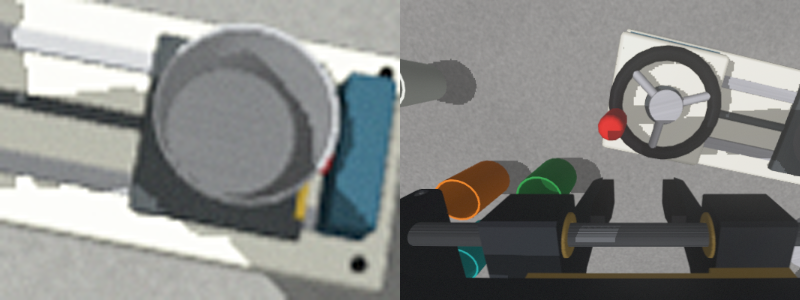

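The handle now sits near 110° (crank at (611,124), hub (665,105) in the wrist half) and the jar is practically at the bumper. To make sure of it, I'll push the handle tangentially with closed fingers.

```bash
python3 - <<'E'
from h import *
w=snap('wrist'); h=cv2.cvtColor(w['img'],cv2.COLOR_RGB2HSV); m=blobs(w,(0,120,150),(8,255,255))[0]; print(m)
print('hub',onz(w,(665-400)*4/3,105*4/3,.122), [onz(w,*b[0],.177) for b in m], r.get_state()['tool_pos'])
E
```

```text
[([278.9, 167.9], [264, 154, 33, 33, 695])]
hub [ 0.58125406 -0.0095156   0.122     ] [array([0.56908281, 0.04386765, 0.177     ])] [0.53122109 0.0198455  0.22355351]
```

```bash
P='python3 -m pendant'
$P '[0,0.45,-0.155,0,0,0,0,0,0.45,-0.155,0,0,0,0,0,0.45,-0.155,0,0,0,0,0,0.45,-0.155,0,0,0,0,0,0.45,-0.155,0.2,0,0,0,0,0.45,-0.155,0.56,0,0,0,0,0.45,-0.155,0.56,0,0,0]' 15
$P '[0,-0.06,0.01,0,0,0,0,0,-0.08,0.02,0,0,0,0,0,-0.1,0.025,0,0,0,0,0,-0.1,0.025,0,0,0,0]'
$P '[0,-0.03,0.01,0,0,0,0,0,-0.05,0.02,0,0,0,0,0,-0.05,0.02,0,0,0,0]'
```

```text
clock: 8.65
tool_pos: [0.5937, 0.042, 0.1357]
eef_rot: [1.0, -0.0, -0.007, 0.001]
contact_force: [-1.9, 0.3, -0.5]
opening: 0.004
finger_force: 0.0
clock: 9.05
tool_pos: [0.5862, 0.0397, 0.1429]
eef_rot: [1.0, -0.0, 0.003, -0.0]
contact_force: [2.9, 1.3, 1.2]
opening: 0.005
finger_force: 1.6
clock: 9.35
tool_pos: [0.5833, 0.0387, 0.1431]
eef_rot: [1.0, 0.0, 0.007, -0.002]
contact_force: [11.4, 4.7, -1.9]
opening: 0.007
finger_force: 6.1
```

```bash
P='python3 -m pendant'
$P '[0,-0.04,0.015,0,0,0,0,0,-0.06,0.02,0,0,0,0,0,-0.06,0.02,0,0,0,0,0,-0.06,0.02,0,0,0,0]'
$P '[0,0.15,0,0,0,0,0,0,0.3,0,0,0,0,0,0,0.3,0,-0.8,0,0,0,0.5,0.3,0,-0.8,0,0,0,1,0.3,0,-0.8,0,0,0]'
python3 - <<'E'
from h import *
s=snap('top'); print('yellow',blobs(s,(18,120,90),(32,255,255),5)[0],'red',blobs(s,(0,120,60),(8,255,255),5)[0])
w=snap('wrist'); m=blobs(w,(0,120,150),(8,255,255))[0]; print([onz(w,*b[0],.177) for b in m], r.get_state()['tool_pos'],r.get_state()['q'])
E
```

```text
clock: 9.75
tool_pos: [0.5827, 0.0385, 0.1438]
eef_rot: [1.0, 0.001, 0.016, -0.004]
contact_force: [27.2, 8.8, -14.1]
opening: 0.005
finger_force: 13.9
clock: 10.25
tool_pos: [0.6138, 0.0326, 0.2651]
eef_rot: [1.0, -0.0, 0.002, 0.0]
contact_force: [0.8, -0.1, -0.5]
opening: 0.165
finger_force: 0.0
yellow [([414.9, 200.6], [414, 197, 3, 8, 17])] red []
[array([0.56496785, 0.03987869, 0.177     ])] [0.6138495  0.03275725 0.2644797 ] [-0.12711189  0.6400969  -0.00290555  1.57895636  0.00326765  0.91755966
 -1.70291097]
```

Stalled at 27 N with no motion: the carriage is at the stop. Next, the cup: yaw by 90° on the way, then test a tilt in the air beyond the cup.

```bash
P='python3 -m pendant'
$P '[1,-0.3,-0.3,-0.3,0,0,-0.1,1,-0.7,-0.7,-0.3,0,0,-0.2,1,-1,-1,-0.3,0,0,-0.3,1,-1,-1,-0.3,0,0,-0.4,1,-1,-1,-0.3,0,0,-0.5,1,-1,-1,-0.3,0,0,-0.6,1,-1,-1,-0.3,0,0,-0.7,1,-1,-1,-0.3,0,0,-0.8,1,-1,-1,-0.3,0,0,-0.9,1,-1,-1,-0.3,0,0,-1,1,-1,-1,-0.3,0,0,-1]'
$P '[1,0.3,-0.1,0,0,0,0,1,0.6,-0.16,0,0,0,0,1,1,-0.16,0,0,-0.1,0,1,1,-0.16,0,0,-0.2,0,1,1,-0.16,0,0,-0.3,0,1,1,-0.16,0,0,-0.4,0,1,1,-0.16,0,0,-0.5,0,1,1,-0.16,0,0,-0.6,0,1,1,-0.16,0,0,-0.67,0,1,1,-0.16,0,0,-0.67,0]'
python3 -c "
from h import *
s=r.get_state();print(s['tool_pos'],R.from_quat(s['eef_rot']).as_matrix().round(3).tolist(),s['q'].round(2))"
```

```text
clock: 11.45
tool_pos: [0.4612, 0.182, 0.3043]
eef_rot: [0.705, 0.709, -0.002, -0.0]
contact_force: [0.1, 0.0, -0.0]
opening: 1.002
finger_force: 0.0
clock: 12.45
tool_pos: [0.4366, 0.3339, 0.3005]
eef_rot: [0.607, 0.612, -0.36, 0.357]
contact_force: [-1.0, -0.1, -0.6]
opening: 0.999
finger_force: 0.0
[0.43658204 0.33387977 0.30054392] [[-0.009, 1.0, -0.0], [0.486, 0.004, -0.874], [-0.874, -0.008, -0.486]] [-0.95  0.99 -0.16  1.18  0.58  1.97 -1.16]
```

Tilt reached. Descend to a pre-grasp point behind the cup.

```bash
P='python3 -m pendant'
$P '[1,0.3,0.015,0.12,0,0,0,1,0.63,0.015,0.246,0,0,0,1,0.63,0.015,0.246,0,0,0,1,0.63,0.015,0.246,0,0,0]'
$P '[1,0.3,0.015,0.12,0,0,0,1,0.63,0.015,0.246,0,0,0,1,0.63,0.015,0.246,0,0,0,1,0.63,0.015,0.246,0,0,0]'
python3 -c "
from h import *
w=snap('wrist','w4.png');print(proj(w,[.441,.278,.08]))
s=r.get_state();print(s['tool_pos'],R.from_quat(s['eef_rot']).as_matrix().round(3).tolist(),s['q'].round(2))"
```

```text
clock: 12.85
tool_pos: [0.4414, 0.347, 0.2064]
eef_rot: [0.611, 0.611, -0.356, 0.355]
contact_force: [0.8, 0.7, 0.2]
opening: 0.999
finger_force: 0.0
clock: 13.25
tool_pos: [0.4442, 0.3629, 0.1076]
eef_rot: [0.612, 0.611, -0.355, 0.355]
contact_force: [0.6, -0.3, 1.1]
opening: 0.999
finger_force: 0.0
(np.float64(313.122370312226), np.float64(226.286969808275))
[0.44484598 0.36351351 0.10890321] [[0.004, 1.0, 0.001], [0.498, -0.001, -0.867], [-0.867, 0.004, -0.498]] [-0.97  1.27 -0.16  1.08  0.58  1.8  -1.27]
```

View pics/w4.png

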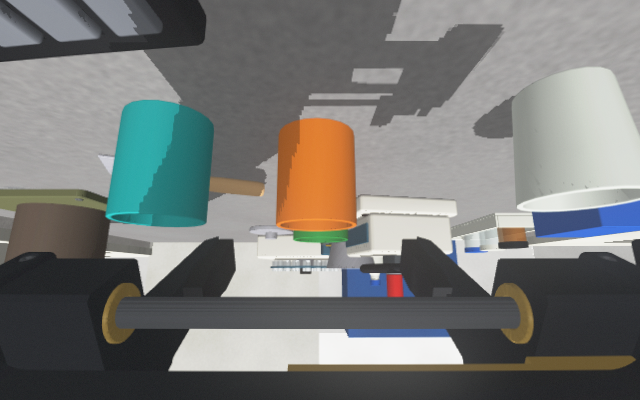

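Wrist view (seen from below the gripper): orange cup centred at (316,175), rim at (316,224), matching the prediction (313,226); teal cup is to the left at (160,165).

```bash
python3 -c "
from h import *
w=r.snapshot('wrist');T=np.array(w['cam_to_world']);s=r.get_state();M=R.from_quat(s['eef_rot']).as_matrix();print(T[:3,3],M.T@(T[:3,3]-s['tool_pos']),s['tool_pos'])"
python3 -m pendant '[1,0.02,-0.02,0.2,0,0,0,1,0.03,-0.02,0.4,0,0,0,1,0.04,-0.02,0.6,0,0,0]'
```

```text
[0.44507408 0.52647864 0.11691344] [ 7.45922239e-02 -1.00095360e-04 -1.44745805e-01] [0.44505098 0.3638204  0.10932034]
clock: 13.65
tool_pos: [0.4421, 0.2883, 0.0585]
eef_rot: [0.613, 0.611, -0.352, 0.355]
contact_force: [0.6, -0.0, -0.6]
opening: 0.996
finger_force: 0.0
```

```bash
P='python3 -m pendant'
$P '[1,0,0,0.1,0,0,0,1,0,0,0.2,0,0,0,1,0,0,0.2,0,0,0]'
$P '[0.6,0,0,0,0,0,0,0.6,0,0,0,0,0,0,0.6,0,0,0,0,0,0,0.6,0,0,0,0,0,0,0.6,0,0,0,0,0,0,0.6,0,0,0,0,0,0]' 20
```

```text
clock: 13.95
tool_pos: [0.4423, 0.2606, 0.0435]
eef_rot: [0.613, 0.61, -0.354, 0.356]
contact_force: [0.6, -0.6, 1.0]
opening: 0.999
finger_force: 0.0
clock: 14.55
tool_pos: [0.4412, 0.2629, 0.0413]
eef_rot: [0.612, 0.612, -0.354, 0.356]
contact_force: [2.3, 4.1, 6.3]
opening: 0.746
finger_force: 19.5
```

```bash
P='python3 -m pendant'
$P '[0.6,-0.2,0,-0.12,0,0,0,0.6,-0.5,0,-0.29,0,0,0,0.6,-0.867,0,-0.498,0,0,0,0.6,-0.867,0,-0.498,0,0,0,0.6,-0.867,0,-0.498,0,0,0]'
$P '[0.6,-0.2,0,-0.12,0,0,0,0.6,-0.46,0,-0.27,0,0,0,0.6,-0.46,0,-0.27,0,0,0]'
python3 - <<'E'
from h import *
s=snap('top'); st=r.get_state(); print(st['tool_pos'],st['q'].round(2),st['finger_force'],st['opening'])
print('yellow',blobs(s,(18,120,90),(32,255,255),5)[0])
a=cv2.resize(s['img'][150:225,340:440,::-1],None,fx=4,fy=4,interpolation=cv2.INTER_CUBIC); b=cv2.resize(s['img'][140:290,140:300,::-1],(320,300))
cv2.imwrite('pics/c5.png',np.hstack([a,b])); 
f=lambda x,y:(340+x/4-.4,150+y/4-.4)
print('jar',onz(s,*f(246,115),.11))
E
```

```text
clock: 15.05
tool_pos: [0.4407, 0.2632, 0.1916]
eef_rot: [0.613, 0.612, -0.353, 0.355]
contact_force: [0.1, -1.3, -2.8]
opening: 0.74
finger_force: 19.7
clock: 15.35
tool_pos: [0.4412, 0.2641, 0.2723]
eef_rot: [0.613, 0.611, -0.353, 0.355]
contact_force: [1.3, 0.7, -3.1]
opening: 0.745
finger_force: 19.7
[0.44056206 0.2637299  0.26988454] [-0.88  0.95 -0.16  1.41  0.59  1.78 -1.23] 19.678476572807995 0.7420755014355888
yellow [([139.6, 177.9], [139, 172, 3, 16, 30]), ([138.4, 210.1], [136, 189, 5, 40, 129]), ([414.9, 200.4], [414, 197, 3, 8, 16])]
jar [ 0.5229718  -0.25433021  0.11      ]
```

View pics/c5.png

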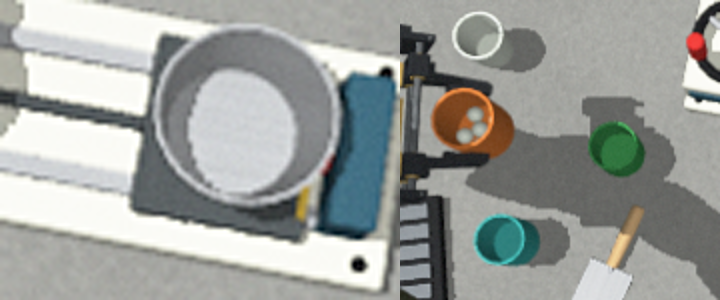

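Cup is lifted with its balls (crop (463,120)); the other things are unmoved, and the jar mouth centre is at crop (247,115). Now carry it to the jar.

```bash
P='python3 -m pendant'
$P '[0.6,-0.14,0.05,0.24,0,0,0,0.6,-0.28,0.1,0.49,0,0,0,0.6,-0.42,0.14,0.73,0,0,0,0.6,-0.56,0.187,0.973,0,0,0,0.6,-0.56,0.187,0.973,0,0,0]'
$P '[0.6,-0.14,0.05,0.24,0,0,0,0.6,-0.28,0.1,0.49,0,0,0,0.6,-0.42,0.14,0.73,0,0,0,0.6,-0.56,0.187,0.973,0,0,0,0.6,-0.56,0.187,0.973,0,0,0]'
$P '[0.6,-0.14,0.05,0.24,0,0,0,0.6,-0.28,0.1,0.49,0,0,0,0.6,-0.42,0.14,0.73,0,0,0,0.6,-0.56,0.187,0.973,0,0,0,0.6,-0.56,0.187,0.973,0,0,0]'
python3 -c "
from h import *
s=r.get_state();print(s['tool_pos'],R.from_quat(s['eef_rot']).as_matrix().round(3).tolist(),s['q'].round(2))"
```

```text
clock: 15.9
tool_pos: [0.4676, 0.0872, 0.2705]
eef_rot: [0.612, 0.608, -0.361, 0.355]
contact_force: [0.0, -1.1, -1.4]
opening: 0.741
finger_force: 19.7
clock: 16.4
tool_pos: [0.4942, -0.0805, 0.2713]
eef_rot: [0.612, 0.608, -0.36, 0.354]
contact_force: [-0.1, -0.4, -1.8]
opening: 0.739
finger_force: 19.7
clock: 16.9
tool_pos: [0.5216, -0.2482, 0.2718]
eef_rot: [0.613, 0.608, -0.36, 0.354]
contact_force: [-1.2, 0.6, -1.8]
opening: 0.745
finger_force: 19.7
[ 0.52160023 -0.24820889  0.27178539] [[0.002, 1.0, -0.011], [0.491, -0.01, -0.871], [-0.871, -0.004, -0.491]] [-0.18  0.77  0.04  1.98  1.2   1.13 -1.14]
```

```bash
P='python3 -m pendant'
$P '[0.6,0.1,0.02,0.03,0,0.09,0,0.6,0.2,0.02,0.06,0,0.18,0,0.6,0.3,0.02,0.09,0,0.27,0,0.6,0.38,0.02,0.12,0,0.36,0,0.6,0.456,0.02,0.143,0,0.45,0,0.6,0.456,0.02,0.143,0,0.55,0,0.6,0.456,0.02,0.143,0,0.55,0]'
python3 -c "
from h import *
s=r.get_state();print(s['tool_pos'],R.from_quat(s['eef_rot']).as_matrix().round(3).tolist(),s['q'].round(2))"
```

```text
clock: 17.6
tool_pos: [0.5248, -0.2341, 0.2007]
eef_rot: [0.709, 0.699, -0.068, 0.065]
contact_force: [-0.3, -1.5, -2.1]
opening: 0.74
finger_force: 19.7
[ 0.52480269 -0.23410088  0.2007454 ] [[0.013, 1.0, -0.005], [0.982, -0.014, -0.186], [-0.186, -0.003, -0.983]] [ 0.46  0.67 -0.38  1.82  0.63  0.76 -0.33]
```

```bash
P='python3 -m pendant'
$P '[0.6,0.03,0,0.03,0,0.08,0,0.6,0.06,0,0.06,0,0.16,0,0.6,0.09,0,0.1,0,0.24,0,0.6,0.12,0,0.13,0,0.32,0,0.6,0.15,0,0.16,0,0.4,0,0.6,0.18,0,0.19,0,0.48,0,0.6,0.21,0,0.218,0,0.56,0,0.6,0.21,0,0.218,0,0.62,0,0.6,0.21,0,0.218,0,0.67,0,0.6,0.21,0,0.218,0,0.67,0,0.6,0.21,0,0.218,0,0.67,0,0.6,0.21,0,0.218,0,0.67,0]'
python3 - <<'E'
from h import *
s=r.get_state();print(s['tool_pos'],R.from_quat(s['eef_rot']).as_matrix().round(3).tolist(),s['q'].round(2))
a=snap('top')['img'][130:280,330:490,::-1]; b=snap('scene')['img'][110:260,170:330,::-1]
cv2.imwrite('pics/c6.png',cv2.resize(np.hstack([a,b]),None,fx=2.5,fy=2.5,interpolation=cv2.INTER_CUBIC))
E
```

```text
clock: 18.8
tool_pos: [0.528, -0.2001, 0.1649]
eef_rot: [0.641, 0.643, 0.295, -0.296]
contact_force: [0.1, 0.0, -0.3]
opening: 0.744
finger_force: 19.7
[ 0.52800441 -0.2000965   0.16488026] [[-0.002, 1.0, -0.002], [0.65, 0.003, 0.76], [0.76, 0.0, -0.65]] [ 1.05  1.17 -0.92  1.43  0.04  1.18  0.37]
```

View pics/c6.png

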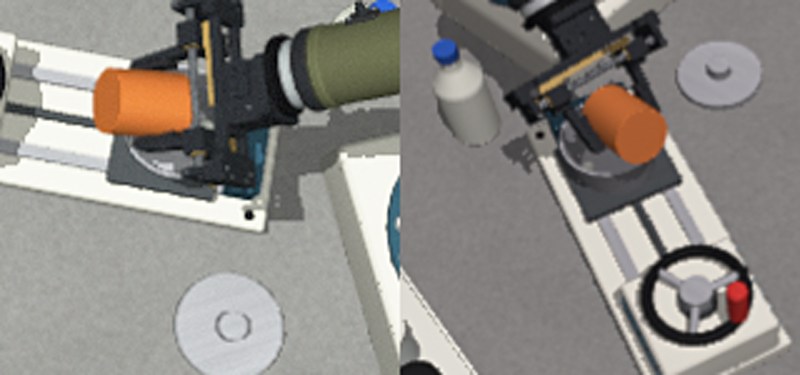

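The cup is tilted over the jar, and the force drop suggests it is empty. I'll tilt a bit more to be sure, then lift and turn back.

```bash
P='python3 -m pendant'
$P '[0.6,0,0,0,0,0.1,0,0.6,0,0,0,0,0.1,0,0.6,0,0,0,0,0.1,0,0.6,0,0,0,0,0.1,0,0.6,0,0,0,0,0.1,0]'
$P '[0.6,0.4,0,-0.35,0,0,0,0.6,0.5,0,-0.43,0,-0.09,0,0.6,0.5,0,-0.43,0,-0.18,0,0.6,0.5,0,-0.43,0,-0.27,0,0.6,0.5,0,-0.43,0,-0.36,0,0.6,0.5,0,-0.43,0,-0.45,0,0.6,0.5,0,-0.43,0,-0.54,0,0.6,0.5,0,-0.43,0,-0.63,0,0.6,0.5,0,-0.43,0,-0.72,0,0.6,0.5,0,-0.43,0,-0.77,0,0.6,0.5,0,-0.43,0,-0.77,0]'
python3 - <<'E'
from h import *
s=r.get_state();print(s['tool_pos'],R.from_quat(s['eef_rot']).as_matrix().round(3).tolist(),s['q'].round(2))
a=snap('scene')['img'][110:260,170:330,::-1]
cv2.imwrite('pics/c7.png',cv2.resize(a,None,fx=4,fy=4,interpolation=cv2.INTER_CUBIC))
E
```

```text
clock: 19.4
tool_pos: [0.5281, -0.2013, 0.1661]
eef_rot: [0.616, 0.618, 0.345, -0.344]
contact_force: [0.5, -0.0, 0.3]
opening: 0.742
finger_force: 19.7
clock: 20.5
tool_pos: [0.5283, -0.2124, 0.2637]
eef_rot: [0.701, 0.707, -0.065, 0.067]
contact_force: [1.2, 1.3, -0.9]
opening: 0.738
finger_force: 19.7
[ 0.5282716  -0.21235114  0.26369067] [[-0.009, 1.0, 0.004], [0.982, 0.01, -0.187], [-0.187, 0.002, -0.982]] [ 0.51  0.6  -0.52  1.77  0.61  0.92 -0.31]
```

```bash
P='python3 -m pendant'
$P '[0.6,0.2,-0.05,-0.1,0,-0.09,0,0.6,0.4,-0.1,-0.2,0,-0.18,0,0.6,0.6,-0.15,-0.3,0,-0.27,0,0.6,0.8,-0.18,-0.3,0,-0.36,0,0.6,0.98,-0.18,-0.3,0,-0.45,0,0.6,0.98,-0.18,-0.3,0,-0.548,0,0.6,0.98,-0.18,-0.3,0,-0.548,0]'
python3 - <<'E'
from h import *
s=r.get_state();print(s['tool_pos'],R.from_quat(s['eef_rot']).as_matrix().round(3).tolist(),s['q'].round(2))
t=snap('top'); a=t['img'][150:225,340:440,::-1]; b=snap('scene')['img'][140:215,220:320,::-1]
cv2.imwrite('pics/c8.png',cv2.resize(np.hstack([a,b]),None,fx=4,fy=4,interpolation=cv2.INTER_CUBIC))
E
```

```text
clock: 21.25
tool_pos: [0.5005, -0.0617, 0.2745]
eef_rot: [0.609, 0.615, -0.355, 0.352]
contact_force: [0.7, -0.6, -1.3]
opening: 0.742
finger_force: 19.7
[ 0.50053818 -0.06165395  0.27448361] [[-0.009, 1.0, 0.0], [0.499, 0.005, -0.866], [-0.866, -0.008, -0.499]] [-0.37  0.78 -0.22  1.91  0.97  1.43 -1.24]
```

View pics/c8.png

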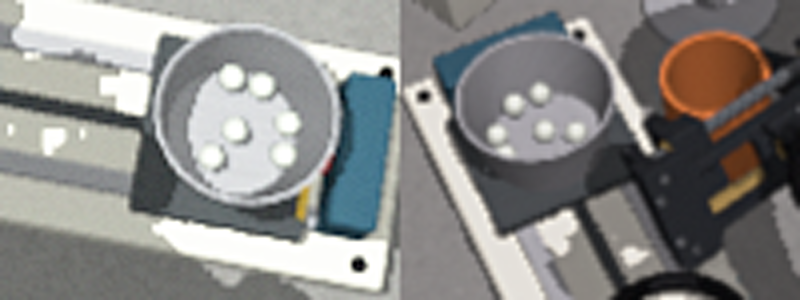

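All six balls are in the jar (six white dots within the mouth), and the cup is empty. Carrying the cup back.

```bash
P='python3 -m pendant'
$P '[0.6,0.14,-0.05,-0.24,0,0,0,0.6,0.28,-0.1,-0.47,0,0,0,0.6,0.42,-0.15,-0.7,0,0,0,0.6,0.54,-0.2,-0.935,0,0,0,0.6,0.54,-0.2,-0.935,0,0,0]'
$P '[0.6,0.14,-0.05,-0.24,0,0,0,0.6,0.28,-0.1,-0.47,0,0,0,0.6,0.42,-0.15,-0.7,0,0,0,0.6,0.54,-0.2,-0.935,0,0,0,0.6,0.54,-0.2,-0.935,0,0,0]'
$P '[0.6,0.25,0,0.15,0,0,0,0.6,0.5,0,0.29,0,0,0,0.6,0.75,0,0.435,0,0,0,0.6,0.92,0,0.53,0,0,0,0.6,0.92,0,0.53,0,0,0]'
python3 -c "
from h import *
s=r.get_state();print(s['tool_pos'],R.from_quat(s['eef_rot']).as_matrix().round(3).tolist(),s['contact_force'])"
```

```text
clock: 21.85
tool_pos: [0.471, 0.1007, 0.2785]
eef_rot: [0.614, 0.614, -0.35, 0.351]
contact_force: [-0.6, 0.1, -2.2]
opening: 0.738
finger_force: 19.7
clock: 22.35
tool_pos: [0.4406, 0.2618, 0.2781]
eef_rot: [0.613, 0.614, -0.351, 0.351]
contact_force: [0.6, 0.2, -1.5]
opening: 0.742
finger_force: 19.7
clock: 22.85
tool_pos: [0.4417, 0.2545, 0.1172]
eef_rot: [0.613, 0.61, -0.357, 0.353]
contact_force: [-0.3, 0.2, -0.4]
opening: 0.738
finger_force: 19.7
[0.44170181 0.2545221  0.11716511] [[0.0, 1.0, -0.006], [0.496, -0.005, -0.868], [-0.868, -0.003, -0.496]] [-0.31269948  0.15767079 -0.36953344]
```

```bash
P='python3 -m pendant'
$P '[0.6,0.2,0,0.11,0,0,0,0.6,0.35,0,0.2,0,0,0,0.6,0.405,0,0.231,0,0,0,0.6,0.405,0,0.231,0,0,0,0.6,0.405,0,0.231,0,0,0]'
$P '[0.6,0.012,0,0.007,0,0,0,0.6,0.012,0,0.007,0,0,0,0.6,0.012,0,0.007,0,0,0]'
```

```text
clock: 23.35
tool_pos: [0.4419, 0.2589, 0.0506]
eef_rot: [0.613, 0.611, -0.353, 0.354]
contact_force: [-0.4, -0.3, -1.5]
opening: 0.739
finger_force: 19.7
clock: 23.65
tool_pos: [0.4409, 0.2592, 0.0472]
eef_rot: [0.612, 0.612, -0.354, 0.354]
contact_force: [1.1, 0.5, -0.4]
opening: 0.74
finger_force: 19.7
```

```bash
P='python3 -m pendant'
$P '[0.6,0.017,0,0.01,0,0,0,0.6,0.017,0,0.01,0,0,0,0.6,0.017,0,0.01,0,0,0]'
$P '[0.6,0.012,0,0.007,0,0,0,0.6,0.012,0,0.007,0,0,0,0.6,0.012,0,0.007,0,0,0]'
```

```text
clock: 23.95
tool_pos: [0.4405, 0.2588, 0.0434]
eef_rot: [0.612, 0.612, -0.354, 0.354]
contact_force: [1.1, 0.4, -0.6]
opening: 0.742
finger_force: 19.7
clock: 24.25
tool_pos: [0.4406, 0.2589, 0.0415]
eef_rot: [0.612, 0.612, -0.354, 0.354]
contact_force: [-0.4, 1.2, 1.0]
opening: 0.744
finger_force: 19.6
```

Contact with the bench, at the same height as when gripped. Release and back out.

```bash
P='python3 -m pendant'
$P '[0.8,0,0,0,0,0,0,0.9,0,0,0,0,0,0,1,0,0,0,0,0,0,1,0,0,0,0,0,0,1,0,0,0,0,0,0]'
$P '[1,0,0,-0.15,0,0,0,1,0,0,-0.4,0,0,0,1,0,0,-0.7,0,0,0,1,0,0,-1,0,0,0,1,0,0,-1,0,0,0,1,0,0,-1,0,0,0]'
python3 - <<'E'
from h import *
print(r.get_state()['tool_pos'])
t=snap('top'); print('yellow',blobs(t,(18,120,90),(32,255,255),5)[0])
a=t['img'][125:275,140:300,::-1]; b=t['img'][125:275,340:500,::-1]; 
cv2.imwrite('pics/c9.png',cv2.resize(np.hstack([a,b]),None,fx=2.5,fy=2.5,interpolation=cv2.INTER_CUBIC))
E
```

```text
clock: 24.75
tool_pos: [0.4406, 0.2589, 0.0415]
eef_rot: [0.612, 0.612, -0.354, 0.354]
contact_force: [1.9, 0.1, 0.5]
opening: 1.001
finger_force: 0.0
clock: 25.35
tool_pos: [0.4401, 0.3896, 0.116]
eef_rot: [0.612, 0.612, -0.354, 0.354]
contact_force: [0.4, -0.0, -0.1]
opening: 0.997
finger_force: 0.0
[0.44012551 0.38956122 0.11596413]
yellow [([112.8, 215.3], [110, 184, 7, 59, 146]), ([414.9, 200.4], [414, 197, 3, 8, 16])]
```

View pics/c9.png

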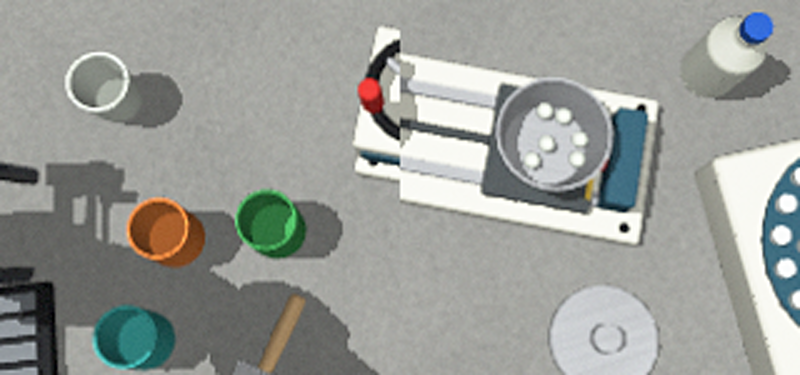

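The empty orange cup stands upright at crop (160,228), the six balls are in the jar (553,132), and the gripper is clear of everything. Beaker, bottle and lid are in place, and the yellow edge is still at the stop.

```bash
python3 -c "
from plant import r
print(r.finish_job())"
```

```text
the job is handed in; nothing more can be done
None
```

I handed the job in: the carriage is against the stop, all six balls are in the jar, the empty cup stands upright on the bench, and the beaker, bottle and lid look unmoved in the last picture; `finish_job()` gave no verdict back.

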